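Put the tools back on their outline boards

TASK

The woodwork class is over: put the hand plane, the spirit level, the sanding block and the round wax tin back, each upright on the small grey board that shows its own outline, so that it covers the outline squarely (either way round will do). Leave the brown bottle of wood stain standing where it is.

Things in the scene. Friction and masses are not known exactly. Their poses are not given: they have to be found in the camera images.
- plane: Origin: centre of its underside; z up. Loose, stands upright on the bench at any yaw. Small wooden block plane: oblong wooden body 130 long (its x axis) x 50 wide (its y axis) x 34 mm high. A steel iron and wedge slant up out of the middle of its top, a knob stands near the front (+x); both reach at most 54 mm above the underside and are narrower than the body. About 0.3 kg.
- level: Origin: centre of its underside; z up. Loose, stands upright on the bench at any yaw. Short aluminium spirit level with black ends: a slim bar 140 long (x) x 24 wide (y) x 40 mm high, bubble windows in it. About 0.2 kg.
- block: Origin: centre of its underside; z up. Loose, stands upright on the bench at any yaw. Sanding block of cork with a dark wooden top: 90 long (x) x 56 wide (y) x 38 mm high. About 0.1 kg.
- tin: Origin: centre of its underside; z up. Loose, stands upright on the bench at any yaw. Round flat aluminium tin of wax, 60 mm diameter, 28 mm high. About 0.12 kg.
- board_plane: Grey board 146 (x) x 68 (y) x 6 mm thick with the pale oblong outline of the plane, 130 x 50 mm, in its middle, long side along x. Its origin is the centre of its underside (on the bench, z = 0), z up. Fixed to the bench, lies flat at any yaw.
- board_level: Grey board 156 (x) x 42 (y) x 6 mm thick with the pale slim outline of the spirit level, 140 x 24 mm, in its middle, long side along x. Its origin is the centre of its underside (on the bench, z = 0), z up. Fixed to the bench, lies flat at any yaw.
- board_block: Grey board 106 (x) x 72 (y) x 6 mm thick with the pale oblong outline of the sanding block, 90 x 56 mm, in its middle, long side along x. Its origin is the centre of its underside (on the bench, z = 0), z up. Fixed to the bench, lies flat at any yaw.
- board_tin: Square grey board 82 x 82 x 6 mm thick with the pale round outline of the tin, 60 mm diameter, in its middle. Its origin is the centre of its underside (on the bench, z = 0), z up. Fixed to the bench, lies flat at any yaw.
- stain: Brown glass bottle of wood stain with paper label and black cap, 56 mm diameter, 110 mm high, standing loose among the tools; not to be disturbed. Origin: centre of its underside; z up. (Two dark bench dogs, 24 mm thick, 30 mm high, also stand fixed among the tools, 0.57 m ahead of the robot, 0.105 m left and right.)
Things that resemble listed ones, but are neither listed nor needed, are in the scene too. Of the things that look like the tin, take the one that is farthest to the robot's left at the start.

How it is judged (in metres and radians):
At the end, for the whole second after the job is handed in: Each tool rests upright (within 0.1 rad) and still on its own board, centres within 12 mm; plane, level and sanding block lie along their outlines within 0.2 rad, either way round. The stain bottle stands within 30 mm of its starting place (horizontal distance between plane and board_plane below 0.012 m and z of plane in the frame of board_plane between 0.003 and 0.01 m and angle between each of plane, level, block, tin's own z axis and vertical below 0.1 rad and linear speed of each of plane, level, block, tin below 0.02 m/s and angular speed of each of plane, level, block, tin below 0.2 rad/s and angle between the x axis of plane and the x axis of board_plane, either way round below 0.2 rad and horizontal distance between level and board_level below 0.012 m and z of level in the frame of board_level between 0.003 and 0.01 m and angle between the x axis of level and the x axis of board_level, either way round below 0.2 rad and horizontal distance between block and board_block below 0.012 m and z of block in the frame of board_block between 0.003 and 0.01 m and angle between the x axis of block and the x axis of board_block, either way round below 0.2 rad and horizontal distance between tin and board_tin below 0.012 m and z of tin in the frame of board_tin between 0.003 and 0.01 m and distance of stain from where it was at the start of the episode below 0.03 m and angle between stain's own z axis and vertical below 0.3 rad); the robot touches nothing.
It fails at once if the stain bottle is tipped (over 0.5 rad) or pushed 30 mm or more from its place (angle between stain's own z axis and vertical above 0.5 rad or distance of stain from where it was at the start of the episode above 0.03 m).
It also fails if it takes over 115 s, if anything falls off the work surface, if the arm or the gripper's body presses on something with over 40 N, if the wrist force passes 120 N, or if a joint passes its speed limit or range.

ROBOT

A 6-joint arm with a two-finger parallel gripper is mounted at the origin on the work surface. World frame = base frame: x ahead of the robot, y to its left, z up, the work surface at z = 0. Lengths are in m, angles in degrees, forces in N, time in s.
With the tool pointing down it reaches from about 0.35 to 0.975 m from the base axis. Payload 17.4 kg.
Tool frame: the origin (TCP) lies on the centre line of the jaws, within the pads' length; the fingertips stand manip.nose_length ahead of it and the grasp point (between the pads) lies 5 mm behind it (manip.nose_length is the distance from the TCP to the fingertips, in m); x points along the fingers, z is the direction in which the jaws open and shut, and the axes are right-handed (so a half turn about x gives the same grasp; the last joint's range is limited). The gripper opens to 85 mm and grips with 20 to 120 N. Pads are 22 mm wide; open, the fingers measure 114 mm over their backs; the gripper's body (76 mm by 85 mm) begins 54 mm behind the grasp point. The pads swing forward as they close: fully open they stand 13 mm farther back than shut.
Start: joints at [74.095, 6.646, 82.598, -0, 90.757, -2.166], TCP at [0.16, 0.656, 0.209] pointing down, gripper open.
Joint ranges: [-162.19, 162.19], [-47.58, 125.68], [4.15, 143.07], [-65.23, 245.23], [0.69, 171.88], [-170.13, 170.13]. Speed limits (degrees/s): [108.29, 108.29, 127.2, 180, 180, 180].

INTERFACE

Orientations are given as a 3x3 rotation matrix whose columns are the frame's x, y, z axes.
In Python, from cell import manip gives the robot as it stands.
- The arm moves only by the tool arm_command, never from a script. Its argument "steps" is text: rows parted by semicolons, each of 4 numbers parted by spaces: the shift along the world's x, y, z in m, then the turn about the world's z in degrees. A call has 1 to 10 rows; each row shifts and turns the pose as measured when the row begins; what a row does not reach is not made up. A row lasts 1/8 s, in which the tool goes at most 62.5 mm and 10.7 degrees, less where a joint would pass 70% of its speed; a pose out of reach is approached as far as the arm can. A call is refused whole if a number of a shift passes 0.0625 or a number of a turn 10.7, either way. A call with a gripper value outside its range is refused whole. "jaw" is the closure in counts, from 0 (fully open) to 255 (shut), set as the call begins (left out, the last holds). The fingers move at their own pace and stop on an object; "grip_force" is the grip in N (left out, the last holds). Time passes only in rows, so rows that do not move let the fingers close. It gives the time, the measured TCP pose, the force and the opening at its end, in the units of the state.
- manip.state(): the state, without advancing time (a new reading comes with each control period).
- manip.read_camera(name): name is "scene" or "top" or "wrist"; returns a dict with "frame" (384x512x3 uint8, red, green, blue), "range_z" (384x512 float32, m along the optical axis (not along the pixel's ray), 0 where there is no reading), "fx", "fy", "cx", "cy" (pixels), "origin" and "orientation" of the camera in the world. Camera axes: x right, y down, z forward; pixel columns grow to the right and rows downward; lengths in m; the calibration is good to about 2 mm. A picture is of the moment at which its call begins.
- manip.sign_off(): hands the job in, once; it reports no verdict.
The state is a dict: "time_s": time; "qpos": joint angles; "joint_velocities": joint speeds; "joint_torque": joint torques, N m; "ee_pos": TCP position; "tcp_rot": TCP orientation; "ft_force": force on the tool from outside, world axes, zero at the start; "wrist_torque": the same for the moment, N m; "opening": finger opening in m.
Only numpy, scipy, OpenCV 4.12 (cv2) and the standard library are available. Lean on these libraries where they do the work, as an engineer would, in place of code of your own. Each camera call takes 0.05 s, during which the arm holds its last target.

## Working session

There is one attempt and no reset: what is moved stays moved. The work goes in short steps, Python scripts to look and compute and a tool call to move; the robot and the scene stay as the last step left them, time stands still between calls to the robot, and variables do not carry over. Pictures are saved under pics/ and viewed, and the job is handed in when it is done.

Besides the shell and the picture viewer there is one more tool, called after "Request:" as name(argument=value, ...) on one line, values as JSON. arm_command: Moves the arm, as the interface text tells. Its arguments: {"type":"object","properties":{"steps":{"type":"string"},"jaw":{"type":"number"},"grip_force":{"type":"number"}},"required":["steps"]}

```bash
ls; mkdir -p pics
python3 - <<'E'
from cell import manip
import cv2, numpy as np
for n in("top","scene","wrist"):
    c=manip.read_camera(n); np.savez(f"pics/{n}0.npz",**c)
    cv2.imwrite(f"pics/{n}0.png",cv2.resize(c["frame"][:,:,::-1],(800,600),interpolation=cv2.INTER_CUBIC))
    print(n,c["fx"],c["cx"],c["cy"],c["origin"],np.round(c["orientation"],4).tolist())
print(manip.state(), manip.nose_length)
E
```

```text
pics
top 461.55889350524444 256.2609682740872 197.70012143822123 [3.81974748e-01 8.65458776e-04 1.52995217e+00] [[0.027, -0.9953, 0.0934], [-0.9996, -0.0268, 0.0033], [-0.0008, -0.0934, -0.9956]]
scene 422.2749547071445 253.79446251394975 189.80469072388883 [ 1.34889832 -0.72444621  0.85694326] [[0.6603, 0.4405, -0.6082], [0.7506, -0.4124, 0.5163], [-0.0234, -0.7975, -0.6029]]
wrist 332.2289779161086 251.7098351598539 187.27846299902896 [0.08873054 0.67226816 0.37396696] [[0.238, 0.9308, 0.2774], [0.9713, -0.2276, -0.0695], [-0.0015, 0.286, -0.9582]]
{'time_s': 0.15, 'qpos': array([ 7.40954210e+01,  6.66742357e+00,  8.26282654e+01,  2.86866256e-04,
        9.07561279e+01, -2.16868298e+00]), 'joint_velocities': array([ 0.03401669, -0.0635449 , -0.2094158 ,  0.0514109 , -0.03790694,
       -0.00061542]), 'joint_torque': array([ 3.61619695e-04, -7.32514286e+01, -6.32842898e+01,  7.06336323e-05,
        5.06734636e-03, -6.07428842e-05]), 'ee_pos': array([0.16026962, 0.65551942, 0.20832212]), 'tcp_rot': array([[-2.52645713e-04, -9.71400560e-01,  2.37446602e-01],
       [-8.68381870e-04,  2.37446733e-01,  9.71400172e-01],
       [-9.99999591e-01,  3.92257651e-05, -9.03536534e-04]]), 'ft_force': array([-0.15911962, -0.32443518, -0.31092934]), 'wrist_torque': array([-0.06040777, -0.01325548, -0.00735357]), 'opening': 0.08552148467804324} 0.014
```

View pics/top0.png

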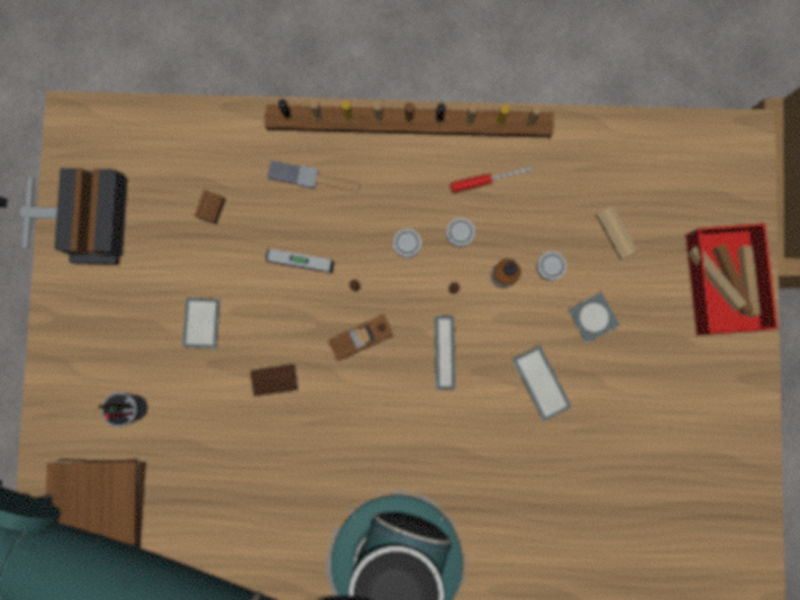

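View pics/scene0.png

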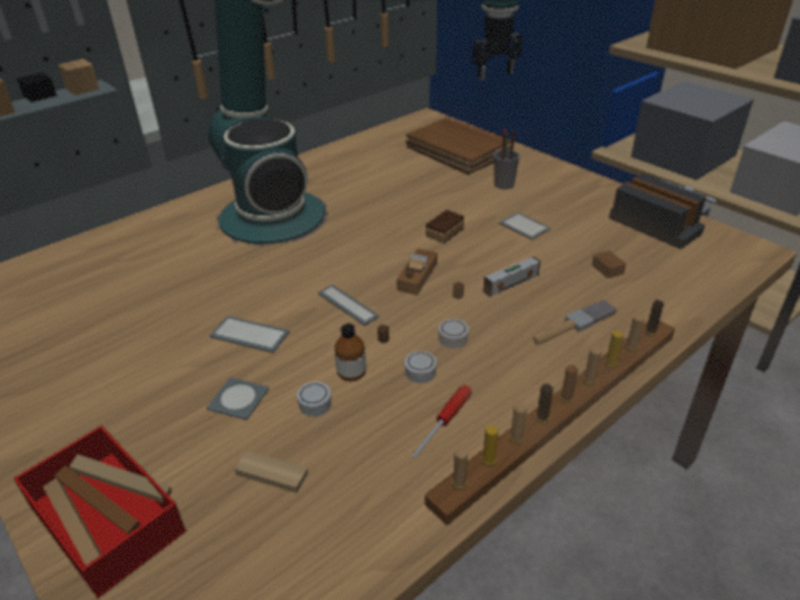

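View pics/wrist0.png

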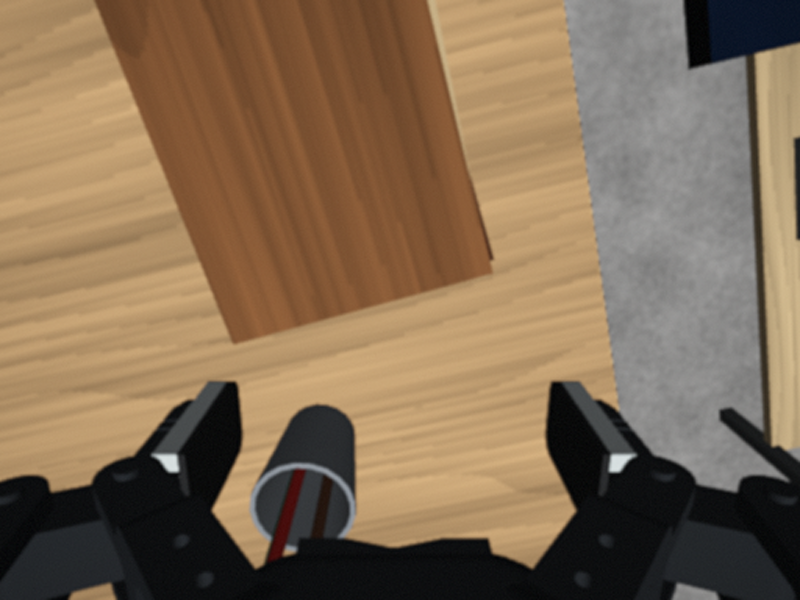

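Top view (800x600): the tin-like things are at (407,242), (460,232) and (552,265). Image left is +y, the robot's left, so (407,242) is the one meant. The boards are at (201,323) block, (445,352) level, (542,383) plane and (593,317) tin. The tools are the plane (361,338), level (300,260) and block (274,380), and the bottle is at (507,271).

```bash
cat > h.py <<'E'
import numpy as np, cv2
def ray(c,uv,z):
    uv=np.atleast_2d(uv).astype(float)
    d=np.c_[(uv[:,0]-c["cx"])/c["fx"],(uv[:,1]-c["cy"])/c["fy"],np.ones(len(uv))]@np.array(c["orientation"]).T
    o=np.array(c["origin"]); t=(z-o[2])/d[:,2]
    return o+d*t[:,None]
def pts(c):
    h,w=c["range_z"].shape; u,v=np.meshgrid(np.arange(w),np.arange(h)); r=c["range_z"].astype(float)
    p=np.stack([(u-c["cx"])/c["fx"]*r,(v-c["cy"])/c["fy"]*r,r],-1)@np.array(c["orientation"]).T+np.array(c["origin"])
    p[r==0]=np.nan; return p
def rect(xy):
    (cx,cy),(w,h),a=cv2.minAreaRect((xy*1000).astype(np.float32))
    if w<h: w,h,a=h,w,a+90
    return round(cx,1),round(cy,1),round(w,1),round(h,1),round((a+90)%180-90,1)
E
python3 - <<'E'
from h import *
c=dict(np.load("pics/top0.npz")); P=pts(c); f=c["frame"]
Z=P[:,:,2]; print("bench z",np.nanmedian(Z[200:260,150:350]))
def comps(m,zf,name,lo=30,hi=3000):
    n,l,s,ce=cv2.connectedComponentsWithStats(m.astype(np.uint8))
    for i in range(1,n):
        if lo<s[i,4]<hi:
            ct=max(cv2.findContours((l==i).astype(np.uint8),0,1)[0],key=cv2.contourArea).reshape(-1,2)
            z=np.nanmedian(Z[l==i]) ; zz=zf if zf is not None else z
            print(name,"px800",(ce[i]*1.5625).astype(int),"area",s[i,4],"z",round(z,4),"maxz",round(np.nanpercentile(Z[l==i],95),3),rect(ray(c,ct,zz)[:,:2]), "cen",np.round(ray(c,ce[i],zz)[0,:2]*1000,1))
roi=np.zeros(Z.shape,bool); roi[95:290,100:420]=1
comps((Z>0.012)&roi,None,"high")
hsv=cv2.cvtColor(f,cv2.COLOR_RGB2HSV)
comps((hsv[:,:,1]<60)&(hsv[:,:,2]>135)&roi,0.006,"pale")
comps((hsv[:,:,1]<80)&roi,0.006,"grey")
E
```

```text
bench z 0.0010250743919071326
high px800 [306 175] area 509 z 0.0186 maxz 0.024 (801.2, 198.3, 200.7, 43.9, 77.8) cen [804.8 215.1]
high px800 [476 180] area 236 z 0.0224 maxz 0.03 (806.3, -173.5, 163.4, 28.0, -76.9) cen [ 802.  -148.3]
high px800 [209 205] area 275 z 0.0294 maxz 0.035 (731.2, 416.1, 61.3, 50.5, -17.1) cen [731.7 416.2]
high px800 [616 230] area 394 z 0.018 maxz 0.024 (702.3, -449.3, 108.9, 42.4, 28.9) cen [ 702.6 -449.5]
high px800 [460 231] area 264 z 0.0279 maxz 0.034 (691.0, -115.9, 60.3, 56.2, 1.2) cen [ 691. -116.]
high px800 [406 242] area 259 z 0.0287 maxz 0.034 (664.4, -4.3, 60.1, 56.0, 1.5) cen [664.5  -3.9]
high px800 [299 259] area 367 z 0.0397 maxz 0.045 (618.6, 219.9, 142.5, 28.2, 81.6) cen [618.9 220. ]
high px800 [551 264] area 270 z 0.0291 maxz 0.034 (624.3, -309.2, 59.5, 56.4, -88.5) cen [ 624.3 -308.6]
high px800 [505 272] area 284 z 0.0777 maxz 0.112 (597.9, -205.7, 61.8, 55.2, -25.5) cen [ 598.6 -205.7]
high px800 [354 284] area 46 z 0.0285 maxz 0.035 (573.5, 103.2, 23.2, 19.7, 1.9) cen [572.1 103.1]
high px800 [454 286] area 46 z 0.0288 maxz 0.0
[... 2016 characters left out ...]
68] area 42 z 0.1096 maxz 0.115 (618.8, -224.1, 21.5, 21.2, -43.6) cen [ 618.1 -224.7]
grey px800 [496 280] area 38 z 0.0342 maxz 0.053 (591.9, -197.8, 49.4, 18.1, 43.2) cen [ 591.2 -196.4]
grey px800 [593 316] area 664 z 0.0061 maxz 0.012 (519.3, -403.1, 86.1, 85.9, -60.5) cen [ 518.7 -403.3]
grey px800 [200 322] area 742 z 0.0059 maxz 0.012 (484.7, 428.9, 109.5, 75.0, -0.9) cen [484.5 428.8]
grey px800 [444 352] area 651 z 0.0058 maxz 0.011 (435.7, -89.0, 155.5, 45.2, 2.7) cen [434.3 -89. ]
grey px800 [355 338] area 65 z 0.0462 maxz 0.054 (460.1, 98.3, 40.4, 20.3, 33.7) cen [459.3  98.3]
grey px800 [541 382] area 993 z 0.006 maxz 0.011 (377.6, -293.7, 148.5, 71.9, 28.3) cen [ 377.1 -293.8]
```

Run:
```python
import cv2,numpy as np
f=np.load("pics/top0.npz")["frame"][:,:,::-1]
cv2.imwrite("pics/tops.png",cv2.resize(f[135:180,240:372],None,fx=6,fy=6,interpolation=cv2.INTER_CUBIC))
```

```text
(no output)
```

View pics/tops.png

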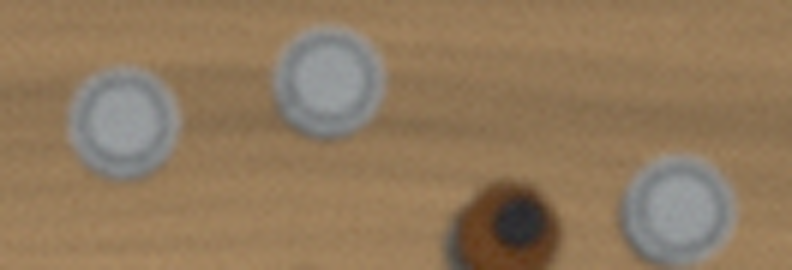

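The enlarged crop shows three alike tins at 800-px positions (407,242), (460,232) and (552,265). The leftmost, at world (0.662,-0.003), is the one to take. The bench dogs measure about (+2,-1.3) mm off their stated places, so I subtract that everywhere. First the block.

Request:
arm_command(steps="0.023 -0.0435 -0.005 -7.4;0.023 -0.0435 -0.005 -7.4;0.023 -0.0435 -0.005 -7.4;0.023 -0.0435 -0.005 -7.4;0.023 -0.0435 -0.005 -7.4;0.023 -0.0435 -0.005 -7.4;0.023 -0.0435 -0.005 -7.4;0.023 -0.0435 -0.005 -7.4;0.023 -0.0435 -0.005 -7.4", jaw=0, grip_force=40)

```text
time_s: 1.27
ee_pos: [0.3695, 0.253, 0.1594]
tcp_rot: [[-0.003, -0.136, 0.991], [-0.001, 0.991, 0.136], [-1.0, -0.0, -0.003]]
ft_force: [0.4, 0.8, -0.2]
opening: 0.0858
```

Request:
arm_command(steps="-0.002 0.011 -0.03 2.3;0 0 -0.03 0;0 0 -0.02 0;0 0 0 0")

```text
time_s: 1.78
ee_pos: [0.369, 0.2603, 0.0771]
tcp_rot: [[-0.002, -0.168, 0.986], [-0.001, 0.986, 0.168], [-1.0, -0.001, -0.002]]
ft_force: [-0.1, 0.1, -0.0]
opening: 0.0851
```

```bash
cat > look.py <<'E'
import sys
from cell import manip
from h import *
n,out=sys.argv[1:3]; c=manip.read_camera(n); np.savez(f"pics/{out}.npz",**c)
cv2.imwrite(f"pics/{out}.png",cv2.resize(c["frame"][:,:,::-1],(640,480)))
s=manip.state(); print(s["ee_pos"].round(4), np.degrees(np.arctan2(s["tcp_rot"][1,2],s["tcp_rot"][0,2])).round(1))
E
python3 look.py wrist w1
```

```text
[0.3694 0.2606 0.0781] 9.7
```

View pics/w1.png

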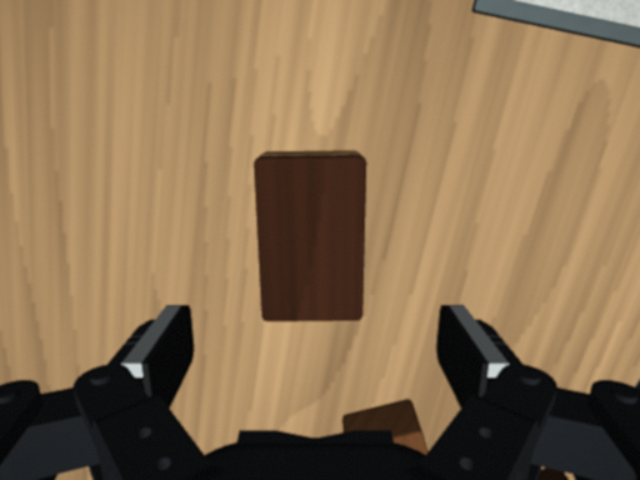

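The wrist view shows the block centred between the jaws at (310,235) and square to them. Descend and grip.

Request:
arm_command(steps="-0.0015 0.004 -0.03 0.4;0 0 -0.026 0;0 0 0 0")

```text
time_s: 2.2
ee_pos: [0.3694, 0.2659, 0.025]
tcp_rot: [[0.004, -0.175, 0.985], [0.003, 0.985, 0.175], [-1.0, 0.002, 0.004]]
ft_force: [0.6, 0.7, 0.4]
opening: 0.0855
```

Request:
arm_command(steps="-0.001 -0.001 -0.002 0;0 0 0 0;0 0 0 0;0 0 0 0;0 0 0 0;0 0 0 0", jaw=255)

```text
time_s: 2.95
ee_pos: [0.3702, 0.266, 0.0275]
tcp_rot: [[0.008, -0.175, 0.984], [0.005, 0.985, 0.175], [-1.0, 0.004, 0.009]]
ft_force: [-0.7, 0.2, -0.1]
opening: -0.0
```

```bash
python3 look.py wrist w2; python3 look.py scene s2
```

```text
[0.3702 0.266  0.0275] 10.1
[0.3701 0.266  0.0274] 10.1
```

View pics/w2.png

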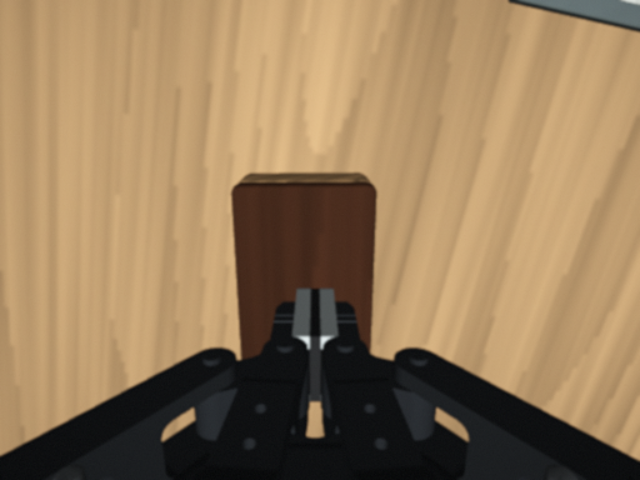

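View pics/s2.png

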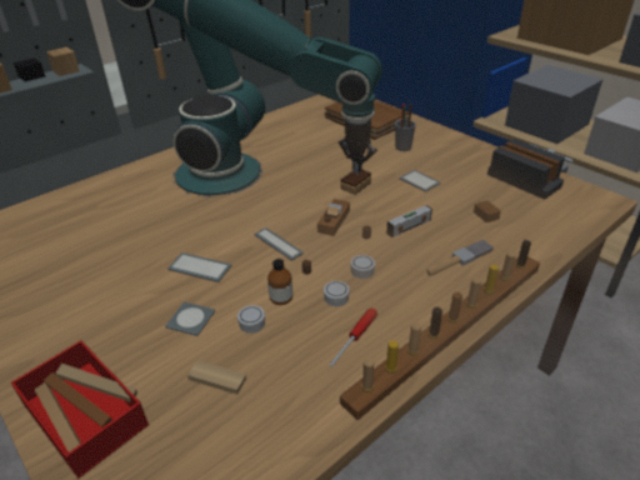

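Run:
```python
from h import *
c=dict(np.load("pics/w2.npz")); P=pts(c)
# 640x480 -> 512x384 factor .8
for (u,v) in [(305,295),(305,310),(324,300),(285,320),(270,220),(350,250),(255,300),(300,178),(150,250)]:
    print((u,v),P[int(v*.8),int(u*.8)].round(4))
m=(P[:,:,2]>0.03)&(P[:,:,2]<0.046)
n,l,s,ce=cv2.connectedComponentsWithStats(m.astype(np.uint8))
for i in range(1,n):
    if s[i,4]>100: print(s[i],rect(P[l==i][:,:2]))
```

```text
(305, 295) [0.3637 0.2747 0.0592]
(305, 310) [0.3638 0.2753 0.0719]
(324, 300) [0.3699 0.2766 0.0651]
(285, 320) [0.358  0.27   0.0708]
(270, 220) [0.3465 0.2939 0.0384]
(350, 250) [0.3792 0.2874 0.0389]
(255, 300) [0.3454 0.2596 0.0386]
(300, 178) [0.3552 0.3091 0.0194]
(150, 250) [0.2892 0.2588 0.0011]
[  185   146   116   142 11886] (363.4, 272.5, 75.5, 56.2, -79.9)
```

Run:
```python
from h import *
c=dict(np.load("pics/w2.npz")); P=pts(c)
for v in range(225,260,2): print(v,P[v,244].round(4),P[v,259].round(4),c["frame"][v,244])
cv2.imwrite("pics/w2c.png",cv2.resize(c["frame"][130:320,150:350,::-1],(800,600)[::1]))
```

```text
225 [0.364  0.2714 0.0391] [0.3715 0.2726 0.0389] [65 39 27]
227 [0.3642 0.2706 0.0397] [0.3716 0.2716 0.0389] [65 39 26]
229 [0.3645 0.2686 0.0377] [0.3719 0.2701 0.038 ] [63 40 28]
231 [0.3636 0.2751 0.0548] [0.3702 0.2764 0.0552] [73 73 71]
233 [0.3636 0.2753 0.0574] [0.3701 0.2765 0.0577] [82 88 89]
235 [0.3636 0.2752 0.0593] [0.3702 0.2761 0.0588] [82 87 88]
237 [0.3636 0.2754 0.0619] [0.37   0.2765 0.0618] [81 85 86]
239 [0.3637 0.2752 0.0635] [0.37   0.2762 0.0632] [80 86 86]
241 [0.3637 0.2753 0.0656] [0.3699 0.2767 0.0662] [81 85 85]
243 [0.3637 0.2754 0.0677] [0.3699 0.2764 0.0675] [81 85 86]
245 [0.3638 0.2752 0.0691] [0.3698 0.2763 0.0692] [82 88 87]
247 [0.3637 0.2755 0.0715] [0.3698 0.2761 0.0707] [83 87 88]
249 [0.3638 0.2752 0.0727] [0.3697 0.2764 0.073 ] [81 87 86]
251 [0.3639 0.2749 0.0738] [0.3696 0.2766 0.0752] [81 85 85]
253 [0.3639 0.2749 0.0755] [0.3696 0.2764 0.0764] [82 86 86]
255 [0.3639 0.2748 0.0769] [0.3696 0.2763 0.0779] [82 86 87]
257 [0.364  0.2748 0.0785] [0.3697 0.2757 0.0784] [82 86 85]
259 [0.364  0.2746 0.0797] [0.3695 0.2763 0.0811] [82 86 87]
```

View pics/w2c.png

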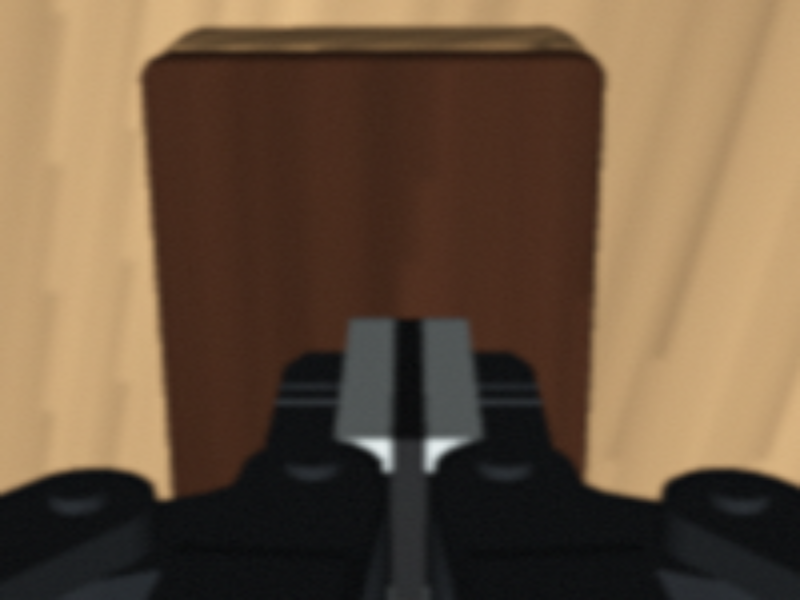

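Run:
```python
from h import *
for n,tz in(("wrist0",.2083),("w1",.078),("w2",.0274)):
    c=dict(np.load(f"pics/{n}.npz")); P=pts(c)
    m=P[240:,:,2]; 
    print(n,tz,"cam above tcp",c["origin"][2]-tz)
    for col in (115,120,130,140,145,150,244,360,370): 
        q=P[200:300,col]; r=c["range_z"][200:300,col]
        ok=(r<0.2)&(r>0)
        if ok.any(): print(col,200+np.argmax(ok),"tip",q[ok][:3].round(4).tolist())
print(P.shape)
c=dict(np.load("pics/s2.npz")); P=pts(c)
cv2.imwrite("pics/s2c.png",cv2.resize(c["frame"][85:165,240:340,::-1],(750,600)))
for v in range(105,160,2): print(v,[P[v,u].round(3).tolist() for u in (280,284,288)])
```

```text
wrist0 0.2083 cam above tcp 0.16566696135901485
115 258 tip [[0.1394, 0.6029, 0.2537], [0.1391, 0.6037, 0.2555], [0.1394, 0.6037, 0.2557]]
120 256 tip [[0.14, 0.6037, 0.2512], [0.1402, 0.6039, 0.2519], [0.1397, 0.6051, 0.2542]]
130 247 tip [[0.1367, 0.6097, 0.2523], [0.1372, 0.6094, 0.2521], [0.1372, 0.6099, 0.2533]]
140 244 tip [[0.1381, 0.6121, 0.2481], [0.1382, 0.6123, 0.2489], [0.1377, 0.6132, 0.2512]]
145 244 tip [[0.1385, 0.6142, 0.2483], [0.1382, 0.6148, 0.25], [0.1382, 0.6152, 0.2511]]
150 244 tip [[0.1395, 0.6156, 0.2471], [0.1397, 0.6157, 0.2477], [0.14, 0.6158, 0.248]]
360 244 tip [[0.1593, 0.7008, 0.2491], [0.1593, 0.7006, 0.2498], [0.1591, 0.7003, 0.251]]
370 244 tip [[0.1602, 0.7048, 0.2492], [0.1605, 0.7047, 0.2495], [0.1604, 0.7044, 0.2503]]
w1 0.078 cam above tcp 0.1647879902502964
115 258 tip [[0.3124, 0.2571, 0.1223], [0.3126, 0.2569, 0.1226], [0.3132, 0.2574, 0.1242]]
120 256 tip [[0.3136, 0.2571, 0.1202], [0.3142, 0.2575, 0.1216], [0.3146, 0.2578, 0.1229]]
130 247 tip [[0.3174, 0.2618, 0.1201], [0.3179, 0.2623, 0.1217], [0.3183, 0.2625, 0.1228]]
140 244 tip [[0.3
[... 2460 characters left out ...]
75, 0.259, 0.041], [0.381, 0.274, 0.037]]
143 [[0.37, 0.243, 0.037], [0.384, 0.25, 0.04], [0.393, 0.262, 0.039]]
145 [[0.386, 0.227, 0.042], [0.391, 0.243, 0.037], [0.397, 0.258, 0.033]]
147 [[0.386, 0.227, 0.033], [0.403, 0.231, 0.039], [0.4, 0.256, 0.027]]
149 [[0.386, 0.227, 0.024], [0.398, 0.236, 0.026], [0.395, 0.26, 0.014]]
151 [[0.386, 0.228, 0.015], [0.401, 0.233, 0.02], [0.398, 0.258, 0.008]]
153 [[0.384, 0.229, 0.005], [0.401, 0.233, 0.011], [0.403, 0.253, 0.003]]
155 [[0.389, 0.224, 0.001], [0.403, 0.232, 0.004], [0.413, 0.243, 0.003]]
157 [[0.397, 0.217, -0.002], [0.412, 0.223, 0.003], [0.422, 0.234, 0.003]]
159 [[0.412, 0.202, 0.004], [0.421, 0.214, 0.002], [0.429, 0.227, -0.0]]
```

View pics/s2c.png

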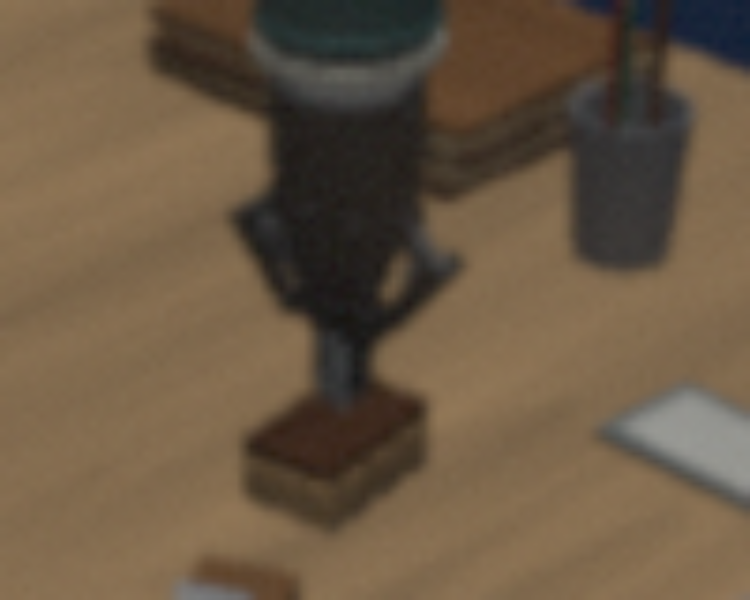

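Both cameras agree that the shut fingertips are at z≈0.053 while the TCP reads 0.0275. So the tips really end about 26 mm above the reported TCP when shut and about 39 mm above it when open, some 40 mm short of the stated tool length. The jaws closed above the block, which didn't move. Horizontally the TCP is right, so I'll descend about 40 mm further on every grasp.

Request:
arm_command(steps="0 0 0.02 0;-0.002 -0.001 0 0;0 0 0 0;0 0 0 0;0 0 0 0", jaw=0)

```text
time_s: 3.68
ee_pos: [0.3672, 0.2644, 0.0457]
tcp_rot: [[0.006, -0.175, 0.984], [0.004, 0.985, 0.175], [-1.0, 0.003, 0.007]]
ft_force: [0.5, -0.5, 0.0]
opening: 0.0855
```

Request:
arm_command(steps="0 0 -0.025 0;0 0 -0.025 0;0 0 -0.015 0;0 0 0 0")

```text
time_s: 4.18
ee_pos: [0.3672, 0.2644, -0.0214]
tcp_rot: [[0.006, -0.175, 0.984], [0.004, 0.985, 0.175], [-1.0, 0.003, 0.007]]
ft_force: [-0.5, -0.1, 0.6]
opening: 0.0855
```

Request:
arm_command(steps="0 0 0 0;0 0 0 0;0 0 0 0;0 0 0 0;0 0 0 0", jaw=255)

```text
time_s: 4.8
ee_pos: [0.3684, 0.2651, -0.0189]
tcp_rot: [[0.009, -0.175, 0.984], [0.006, 0.985, 0.175], [-1.0, 0.004, 0.01]]
ft_force: [0.1, -0.3, -0.9]
opening: 0.0555
```

Request:
arm_command(steps="0 0 0.04 0;0 0 0.03 0;0.015 0.02 0 10;0.015 0.02 0 10;0.015 0.02 0 10;0.015 0.02 0 10;0.015 0.02 0 10;0.015 0.02 0 10;0.014 0.02 0 10;0.01 0.02 0 9")

```text
time_s: 6.05
ee_pos: [0.4851, 0.4291, 0.0529]
tcp_rot: [[-0.004, -1.0, -0.027], [0.01, -0.027, 1.0], [-1.0, 0.004, 0.01]]
ft_force: [-0.8, 0.6, -0.0]
opening: 0.0554
```

Request:
arm_command(steps="-0.002 0.001 0 -2.4;0 0 0 0")

```text
time_s: 6.3
ee_pos: [0.4834, 0.4312, 0.052]
tcp_rot: [[-0.005, -1.0, 0.012], [0.009, 0.012, 1.0], [-1.0, 0.005, 0.009]]
ft_force: [-0.2, -0.7, -0.8]
opening: 0.0554
```

```bash
python3 look.py wrist w3
```

```text
[0.4834 0.4311 0.0521] 89.4
```

View pics/w3.png

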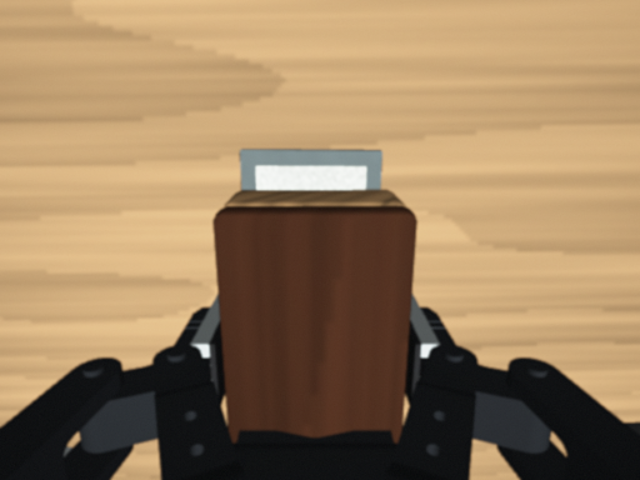

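Run:
```python
from h import *
c=dict(np.load("pics/w3.npz"))
print(ray(c,np.array([(256,166),(368,166),(240,150),(381,150)])*.8,0.006).round(4)); print(ray(c,np.array([(215,212),(415,212)])*.8,0.071+.038).round(4)); P=pts(c); print(P[180:200:3,250,2])
```

```text
[[0.4363 0.4016 0.006 ]
 [0.437  0.4585 0.006 ]
 [0.4282 0.394  0.006 ]
 [0.4291 0.4648 0.006 ]]
[[0.4359 0.4037 0.109 ]
 [0.4367 0.4576 0.109 ]]
[0.11063155 0.11065779 0.11071935 0.11116531 0.11095405 0.11104511
 0.1104231 ]
```

The carried block lines up with the outline to about 1 mm in the wrist view: outline far edge x 0.4367 against block 0.436, y centres 0.430 against 0.431. Lower it.

Request:
arm_command(steps="0 -0.001 -0.03 0;0 0 -0.025 0;0 0 -0.008 0;0 0 0 0")

```text
time_s: 6.85
ee_pos: [0.4838, 0.4296, -0.011]
tcp_rot: [[-0.003, -1.0, 0.01], [0.01, 0.01, 1.0], [-1.0, 0.003, 0.01]]
ft_force: [0.9, 0.4, -0.8]
opening: 0.0555
```

Request:
arm_command(steps="0 0 -0.0025 0;0 0 -0.001 0")

```text
time_s: 7.1
ee_pos: [0.4845, 0.4301, -0.0128]
tcp_rot: [[-0.001, -1.0, 0.01], [0.012, 0.01, 1.0], [-1.0, 0.002, 0.012]]
ft_force: [-0.7, -0.1, -1.4]
opening: 0.0556
```

Request:
arm_command(steps="0 0 0 0;0 0 0 0;0 0 0 0;0 0 0.03 0;0 0 0.04 0;0 0 0.03 0;-0.003 -0.0625 0 -8;-0.003 -0.0625 0 -8;-0.003 -0.0625 0 -8;-0.003 -0.0625 0 -8", jaw=0)

```text
time_s: 8.35
ee_pos: [0.4718, 0.1798, 0.092]
tcp_rot: [[0.008, -0.837, 0.547], [0.012, 0.547, 0.837], [-1.0, -0.001, 0.014]]
ft_force: [0.5, -0.5, -0.4]
opening: 0.0855
```

```bash
cat > chk.py <<'E'
import sys
from cell import manip
from h import *
c=manip.read_camera("top"); P=pts(c); Z=P[:,:,2]
cv2.imwrite(f"pics/{sys.argv[1]}.png",cv2.resize(c["frame"][:,:,::-1],(800,600)))
m=(Z>0.018)&(Z<0.07); m[:95]=0;m[290:]=0;m[:,:100]=0;m[:,420:]=0
n,l,s,ce=cv2.connectedComponentsWithStats(m.astype(np.uint8))
for i in range(1,n):
    if 30<s[i,4]<800:
        ct=max(cv2.findContours((l==i).astype(np.uint8),0,1)[0],key=cv2.contourArea).reshape(-1,2); z=np.nanmedian(Z[l==i])
        r=list(rect(ray(c,ct,z)[:,:2])); r[0]-=2;r[1]+=1.3
        print((ce[i]*1.5625).astype(int),round(z,4),np.round(r,1))
s=manip.state(); print(s["ee_pos"].round(4), np.degrees(np.arctan2(s["tcp_rot"][1,2],s["tcp_rot"][0,2])).round(1))
E
python3 chk.py t3
```

```text
[295 173] 0.021 [808.5 245.9 103.1  40.7  80. ]
[470 181] 0.0246 [ 797.1 -136.1   88.3   24.7  -74.2]
[337 181] 0.0202 [790.5 147.3  90.6  17.1  81. ]
[209 205] 0.0301 [729.4 418.2  61.2  48.5 -17.3]
[616 229] 0.0208 [ 701.3 -446.8  105.3   40.8   27.8]
[460 231] 0.0288 [ 688.9 -114.6   60.3   56.1    1.2]
[406 241] 0.0289 [664.1  -3.   56.8  56.    1.5]
[299 259] 0.04 [617.  221.4 141.9  27.6  81.1]
[551 264] 0.0285 [ 622.4 -308.    59.4   56.4  -88.5]
[499 278] 0.0551 [ 592.5 -199.3   55.7   39.8   41. ]
[354 283] 0.0295 [571.4 104.4  23.1  19.7   1.9]
[454 286] 0.0295 [ 570.7 -104.7   23.6   20.5  -25.2]
[197 320] 0.0435 [ 4.841e+02  4.263e+02  9.050e+01  6.260e+01 -4.000e-01]
[366 333] 0.0357 [466.2  76.7 102.5  50.4 -63.6]
[0.4714 0.1745 0.0918] 56.3
```

View pics/t3.png

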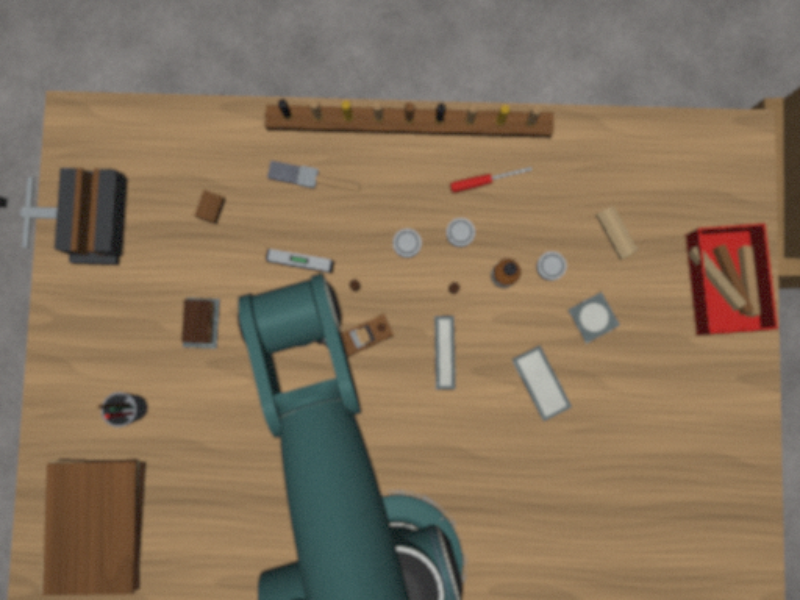

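The block covers its outline at (198,322): (484,426..430) against (483,430). Next the plane.

Request:
arm_command(steps="-0.004 -0.029 0 -10;-0.004 -0.029 0 -10;-0.004 -0.028 0 -10;0 0 0 0")

```text
time_s: 8.9
ee_pos: [0.459, 0.084, 0.0929]
tcp_rot: [[0.014, -0.425, 0.905], [0.004, 0.905, 0.425], [-1.0, -0.003, 0.014]]
ft_force: [0.6, 0.3, 0.1]
opening: 0.0852
```

```bash
python3 look.py wrist w4
```

```text
[0.4592 0.0848 0.093 ] 25.4
```

View pics/w4.png

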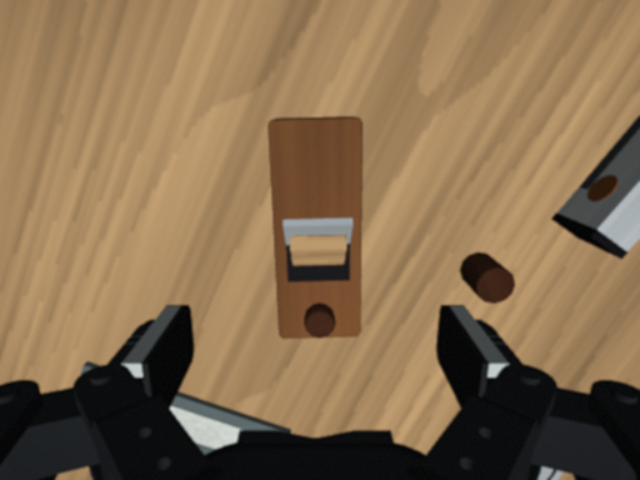

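The plane (269-361 by 118-337 px) sits between the open jaws. Measure its centre from this view.

Run:
```python
from h import *
c=dict(np.load("pics/w4.npz"))
q=ray(c,np.array([(270,120),(361,118),(279,338),(360,336)])*.8,0.034)[:,:2]; print(q.mean(0).round(4),rect(q))
```

```text
[0.4587 0.088 ] (458.7, 88.0, 128.3, 49.5, -63.8)
```

Request:
arm_command(steps="0 0.004 -0.03 0.8;0 0 -0.03 0;0 0 -0.03 0;0 0 -0.025 0;0 0 0 0")

```text
time_s: 9.57
ee_pos: [0.46, 0.0928, -0.0241]
tcp_rot: [[0.016, -0.455, 0.89], [0.006, 0.89, 0.455], [-1.0, -0.002, 0.017]]
ft_force: [-0.6, 0.1, 0.7]
opening: 0.0856
```

Request:
arm_command(steps="-0.001 -0.004 0 -0.6;0 0 0 0")

```text
time_s: 9.82
ee_pos: [0.4599, 0.0894, -0.0221]
tcp_rot: [[0.018, -0.447, 0.894], [0.006, 0.894, 0.447], [-1.0, -0.003, 0.019]]
ft_force: [0.0, -0.5, -0.1]
opening: 0.0855
```

Request:
arm_command(steps="0 0 0 0;0 0 0 0;0 0 0 0;0 0 0 0;0 0 0 0", jaw=255)

```text
time_s: 10.45
ee_pos: [0.461, 0.0895, -0.0203]
tcp_rot: [[0.021, -0.448, 0.894], [0.006, 0.894, 0.448], [-1.0, -0.004, 0.022]]
ft_force: [0.8, 0.4, 0.1]
opening: 0.0497
```

Request:
arm_command(steps="0 0 0.035 0;0 0 0.035 0;-0.0095 -0.042 0 -9.8;-0.0095 -0.042 0 -9.8;-0.0095 -0.042 0 -9.8;-0.0095 -0.042 0 -9.8;-0.0095 -0.042 0 -9.8;-0.0095 -0.042 0 -9.8;-0.0095 -0.042 0 -9.8;-0.0095 -0.042 0 -9.8")

```text
time_s: 11.7
ee_pos: [0.379, -0.2541, 0.0493]
tcp_rot: [[0.008, 0.809, 0.588], [-0.016, 0.588, -0.809], [-1.0, -0.003, 0.017]]
ft_force: [0.3, -0.7, -2.4]
opening: 0.0495
```

Request:
arm_command(steps="-0.002 -0.034 0 -7;0 0 0 0;0 0 0 0")

```text
time_s: 12.08
ee_pos: [0.3751, -0.2907, 0.0481]
tcp_rot: [[0.004, 0.879, 0.477], [-0.015, 0.477, -0.879], [-1.0, -0.004, 0.015]]
ft_force: [0.3, 0.4, -2.4]
opening: 0.0496
```

```bash
python3 look.py wrist w5
```

```text
[ 0.3752 -0.2906  0.0481] -61.5
```

View pics/w5.png

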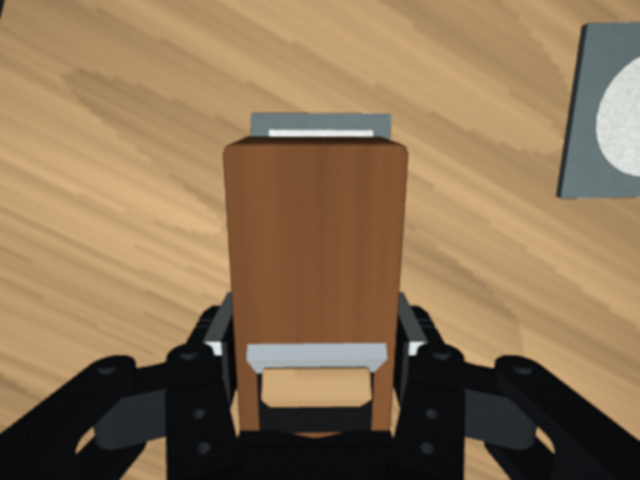

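Run:
```python
from h import *
c=dict(np.load("pics/w5.npz")); P=pts(c)
z=np.nanmedian(P[130:200,230:280,2]); print(z)
a=ray(c,np.array([(269,130),(373,130)])*.8,0.006)[:,:2]; b=ray(c,np.array([(224,148),(407,148)])*.8,z)[:,:2]
e=np.array([np.cos(np.radians(28.3)),np.sin(np.radians(28.3))]); n=np.array([-e[1],e[0]])
print((a@e).round(4),(a@n).round(4),(b@e).round(4),(b@n).round(4)); print(a,b)
print("target", e*.065)
```

```text
0.1031914873428025
[0.2545 0.2546] [-0.4124 -0.4629] [0.2545 0.2546] [-0.4093 -0.4572]
[[ 0.4196226  -0.24242684]
 [ 0.44364199 -0.28685535]] [[ 0.4181854  -0.23973884]
 [ 0.4408957  -0.28181292]]
target [0.05723103 0.03081573]
```

Plane and outline agree lengthwise, but across them the plane is about 4 mm short. Shift (+0.0015,-0.003) and lower it.

Request:
arm_command(steps="0.0015 -0.003 -0.03 -0.3;0 0 -0.023 0;0 0 -0.005 0;0 0 0 0")

```text
time_s: 12.62
ee_pos: [0.3779, -0.2912, -0.0101]
tcp_rot: [[0.006, 0.878, 0.478], [-0.016, 0.478, -0.878], [-1.0, -0.003, 0.017]]
ft_force: [-0.2, 0.1, -1.7]
opening: 0.0495
```

Request:
arm_command(steps="-0.001 -0.001 -0.003 0;0 0 -0.0015 0")

```text
time_s: 12.88
ee_pos: [0.3776, -0.2925, -0.0132]
tcp_rot: [[0.007, 0.878, 0.479], [-0.018, 0.479, -0.878], [-1.0, -0.002, 0.019]]
ft_force: [-0.6, 0.7, -2.3]
opening: 0.0498
```

Request:
arm_command(steps="0 0 0 0;0 0 0 0;0 0 0 0;0 0 0.03 0;0 0 0.04 0;0 0 0.04 0;0.02 0.0625 0.02 7;0.02 0.0625 0 7;0.02 0.0625 0 7;0.02 0.0625 0 7", jaw=0)

```text
time_s: 14.12
ee_pos: [0.4531, -0.0551, 0.1216]
tcp_rot: [[0.02, 0.545, 0.838], [-0.013, 0.838, -0.545], [-1.0, -0.0, 0.024]]
ft_force: [1.5, -0.7, 0.1]
opening: 0.0849
```

```bash
python3 chk.py t5
```

```text
[275 169] 0.0201 [814.1 280.4  37.7  33.7   1.5]
[313 176] 0.0212 [797.6 191.9 115.9  42.1  77.3]
[471 181] 0.0235 [ 798.7 -140.8   98.3   24.7  -74.2]
[208 205] 0.0299 [729.8 417.9  60.3  49.  -17.3]
[615 227] 0.0205 [ 705.4 -446.3   97.4   40.5   26.5]
[460 231] 0.0292 [ 688.8 -114.5   60.3   56.1    1.2]
[406 241] 0.0285 [662.8  -2.3  58.2  57.6 -24.8]
[299 259] 0.0397 [617.2 221.1 142.5  27.2  81.3]
[551 264] 0.0289 [ 622.3 -308.    59.3   56.4  -88.5]
[499 278] 0.0544 [ 588.2 -199.5   55.8   34.2   53.4]
[354 283] 0.0291 [571.4 104.4  23.1  19.7   1.9]
[454 286] 0.0298 [ 570.4 -105.3   21.    20.9  -43.8]
[197 320] 0.0433 [483.7 426.7  90.2  63.2  -2. ]
[542 381] 0.0405 [ 378.2 -289.2  129.6   52.7   28.4]
[ 0.4544 -0.0492  0.1215] -32.4
```

View pics/t5.png

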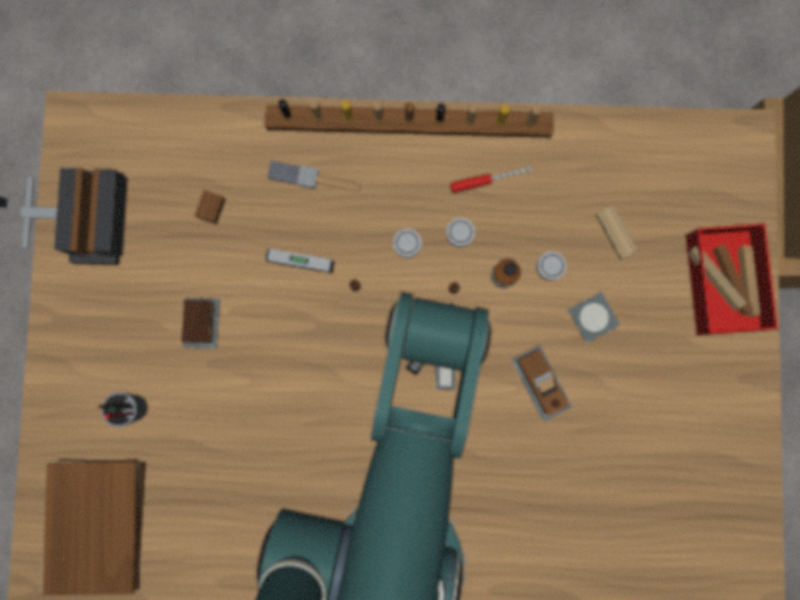

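The plane covers its outline at (542,382), within about 4 mm, part of which is side-view bias. Next the level.

Request:
arm_command(steps="0.0325 0.053 0 4.8;0.0325 0.053 0 4.8;0.0325 0.053 0 4.8;0.0325 0.053 0 4.8;0.03 0.05 0 4.5;0 0 0 0;0 0 0 0")

```text
time_s: 15.05
ee_pos: [0.613, 0.2144, 0.1215]
tcp_rot: [[0.025, 0.135, 0.99], [-0.001, 0.991, -0.135], [-1.0, 0.002, 0.025]]
ft_force: [0.8, -0.3, 0.2]
opening: 0.0855
```

```bash
python3 look.py wrist w6
```

```text
[0.613  0.2142 0.1216] -7.8
```

View pics/w6.png

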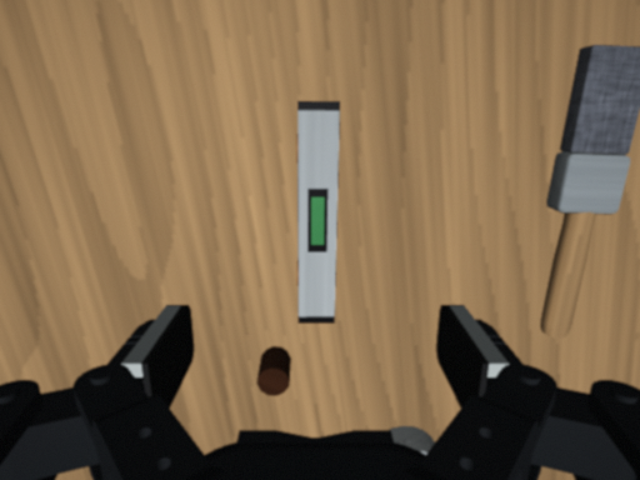

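Run:
```python
from h import *
c=dict(np.load("pics/w6.npz"))
q=ray(c,np.array([(298,101),(340,101),(299,322),(334,322)])*.8,0.04)[:,:2]; print(q.mean(0).round(4),rect(q))
```

```text
[0.6171 0.2211] (616.9, 221.2, 139.7, 23.9, 81.6)
```

Request:
arm_command(steps="0.004 0.006 -0.035 -0.6;0 0 -0.035 0;0 0 -0.035 0;0 0 -0.028 0;0 0 0 0;0 0 0 0")

```text
time_s: 15.85
ee_pos: [0.6167, 0.2137, -0.0096]
tcp_rot: [[0.031, 0.156, 0.987], [-0.0, 0.988, -0.156], [-1.0, 0.005, 0.031]]
ft_force: [0.3, -0.2, 1.0]
opening: 0.0854
```

Request:
arm_command(steps="0 0.0075 -0.006 0.5;0 0 0 0")

```text
time_s: 16.1
ee_pos: [0.6177, 0.2216, -0.0133]
tcp_rot: [[0.035, 0.147, 0.989], [0.001, 0.989, -0.147], [-0.999, 0.006, 0.034]]
ft_force: [-1.1, 0.3, -0.6]
opening: 0.0858
```

Request:
arm_command(steps="0 0 0 0;0 0 -0.001 0;0 0 0 0;0 0 -0.001 0;0 0 0 0", jaw=255)

```text
time_s: 16.73
ee_pos: [0.6183, 0.2221, -0.0135]
tcp_rot: [[0.036, 0.147, 0.989], [0.001, 0.989, -0.147], [-0.999, 0.007, 0.035]]
ft_force: [-0.1, -0.4, -2.3]
opening: 0.0233
```

Request:
arm_command(steps="0 0 0.045 0;0 0 0.04 0;-0.023 -0.0385 0 -9.9;-0.023 -0.0385 0 -9.9;-0.023 -0.0385 0 -9.9;-0.023 -0.0385 0 -9.9;-0.023 -0.0385 0 -9.9;-0.023 -0.0385 0 -9.9;-0.023 -0.0385 0 -9.9;-0.02 -0.035 0 -9")

```text
time_s: 17.98
ee_pos: [0.4294, -0.0894, 0.0699]
tcp_rot: [[0.005, 1.0, 0.017], [-0.032, 0.017, -0.999], [-0.999, 0.005, 0.032]]
ft_force: [0.9, -0.7, -2.4]
opening: 0.0235
```

Request:
arm_command(steps="0.005 0.003 -0.01 1;0 0 0 0")

```text
time_s: 18.23
ee_pos: [0.4334, -0.088, 0.0593]
tcp_rot: [[0.006, 1.0, 0.03], [-0.032, 0.03, -0.999], [-0.999, 0.005, 0.032]]
ft_force: [0.6, -0.3, -2.3]
opening: 0.0234
```

```bash
python3 look.py wrist w7
```

```text
[ 0.4335 -0.088   0.0598] -88.3
```

View pics/w7.png

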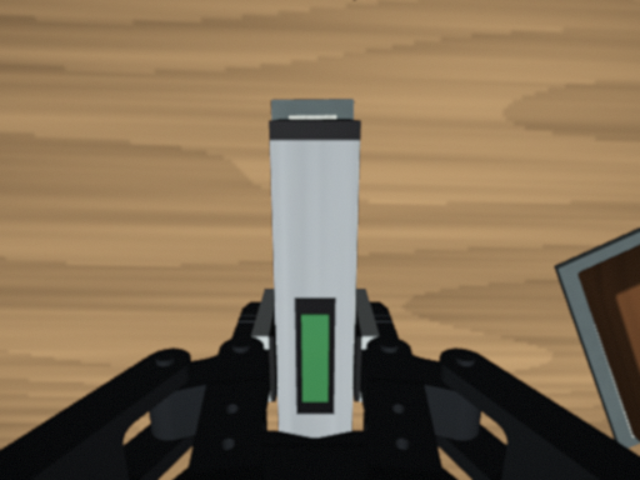

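Run:
```python
from h import *
c=dict(np.load("pics/w7.npz")); P=pts(c)
z=np.nanmedian(P[115:200,230:270,2]); print(z, P[125,222:286:9,2].round(3))
print(ray(c,np.array([(289,115),(337,115),(270,99),(353,99)])*.8,0.006)[:,:2].round(4),ray(c,np.array([(270,121),(360,121)])*.8,z)[:,:2].round(4))
```

```text
0.11386493285761105 [0.113 0.113 0.115 0.114 0.114 0.113 0.115 0.114]
[[ 0.5027 -0.0754]
 [ 0.5035 -0.0997]
 [ 0.5102 -0.0658]
 [ 0.5114 -0.1075]] [[ 0.5017 -0.0733]
 [ 0.5023 -0.0966]]
```

The level matches its outline to about 1 mm lengthwise and 2 mm across. Lower with a small shift.

Request:
arm_command(steps="0.001 -0.0015 -0.03 0.2;0 0 -0.027 0;0 0 -0.007 0;0 0 0 0")

```text
time_s: 18.77
ee_pos: [0.4363, -0.0873, -0.0042]
tcp_rot: [[0.008, 0.999, 0.04], [-0.032, 0.041, -0.999], [-0.999, 0.006, 0.033]]
ft_force: [-0.4, -0.1, -1.7]
opening: 0.0234
```

Request:
arm_command(steps="-0.001 -0.0015 -0.0045 -0.3;0 0 -0.001 0")

```text
time_s: 19.02
ee_pos: [0.4366, -0.0889, -0.0077]
tcp_rot: [[0.01, 0.999, 0.035], [-0.033, 0.036, -0.999], [-0.999, 0.009, 0.033]]
ft_force: [-3.3, -0.5, 6.3]
opening: 0.0236
```

Request:
arm_command(steps="0 0 0 0;0 0 0 0;0 0 0 0;0 0 0.03 0;0 0 0.04 0;0 0 0.04 0;0.02 0.0625 0.02 9;0.02 0.03 0 9;0.04 0 0 9;0.04 0 0 9", jaw=0)

```text
time_s: 20.27
ee_pos: [0.557, 0.0003, 0.1274]
tcp_rot: [[0.034, 0.777, 0.628], [-0.02, 0.629, -0.777], [-0.999, 0.014, 0.036]]
ft_force: [0.1, 0.2, 0.7]
opening: 0.0855
```

```bash
python3 chk.py t7
```

```text
[279 170] 0.0197 [813.3 274.   48.2  38.1  78.8]
[319 178] 0.021 [793.4 174.9 145.3  39.6  77.2]
[471 181] 0.0246 [ 797.4 -135.6   89.1   23.8  -74.2]
[208 205] 0.0298 [729.3 417.9  61.2  49.4 -17.1]
[617 229] 0.0204 [ 700.1 -447.7  108.6   41.3   28.9]
[460 231] 0.0289 [ 689.2 -115.2   58.1   57.9   27.5]
[407 231] 0.0286 [685.9  -4.   46.2  13.4 -88.5]
[551 264] 0.0289 [ 622.3 -308.    59.4   56.4  -88.5]
[497 278] 0.0509 [ 590.1 -193.8   54.9   27.6   33.5]
[454 286] 0.03 [ 570.2 -105.8   24.    18.6  -17.1]
[197 320] 0.0434 [ 4.841e+02  4.259e+02  9.050e+01  6.350e+01 -4.000e-01]
[446 353] 0.0464 [437.1 -89.1 134.9  22.4   1.2]
[542 381] 0.0402 [ 378.1 -289.1  129.3   53.3   27.9]
[5.602e-01 1.000e-04 1.267e-01] -50.6
```

View pics/t7.png

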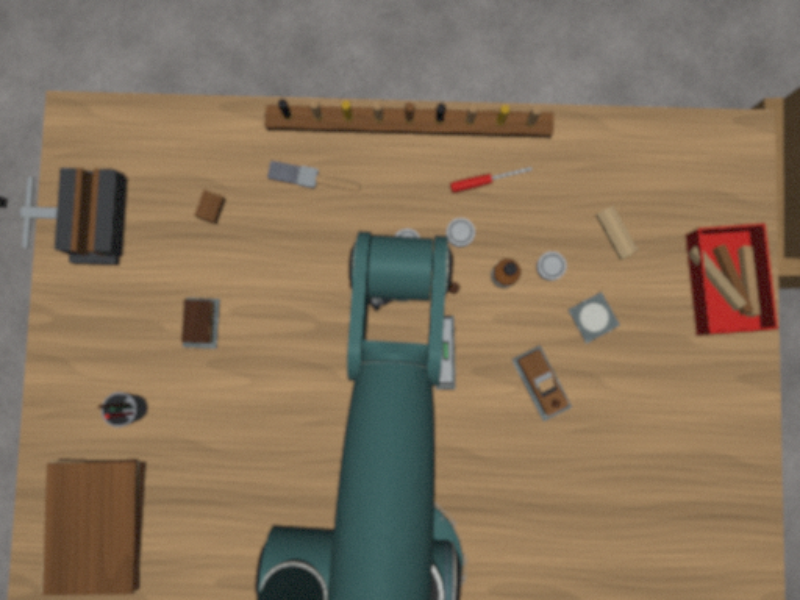

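The level is in place at (446,353), measured (437,-89) yaw 1.2°. Now the tin.

Request:
arm_command(steps="0.05 -0.0015 0 0;0.05 -0.0015 0 0;0 0 0 0")

```text
time_s: 20.7
ee_pos: [0.6636, -0.0029, 0.1252]
tcp_rot: [[0.033, 0.771, 0.635], [-0.019, 0.636, -0.771], [-0.999, 0.013, 0.036]]
ft_force: [-0.0, -0.4, -0.6]
opening: 0.0852
```

```bash
python3 look.py wrist w8
python3 - <<'E'
from h import *
c=dict(np.load("pics/w8.npz")); P=pts(c); Z=P[:,:,2]
m=(Z>0.02)&(Z<0.036); n,l,s,ce=cv2.connectedComponentsWithStats(m.astype(np.uint8))
for i in range(1,n):
    if s[i,4]>800: print(s[i],(ce[i]*1.25).round(),rect(P[l==i][:,:2]))
E
```

```text
[ 0.6624 -0.0028  0.1256] -50.5
[ 420  126   92   61 2519] [583. 195.] (796.4, -137.0, 91.1, 23.7, -74.3)
[ 211  146   72   72 4022] [308. 227.] (661.7, -3.7, 59.2, 58.5, 37.5)
[ 55 172  36  31 823] [ 91. 234.] (569.5, 104.1, 23.2, 23.1, 40.3)
[ 329  204   70   63 2838] [454. 289.] (689.9, -113.1, 59.4, 52.4, -37.4)
```

View pics/w8.png

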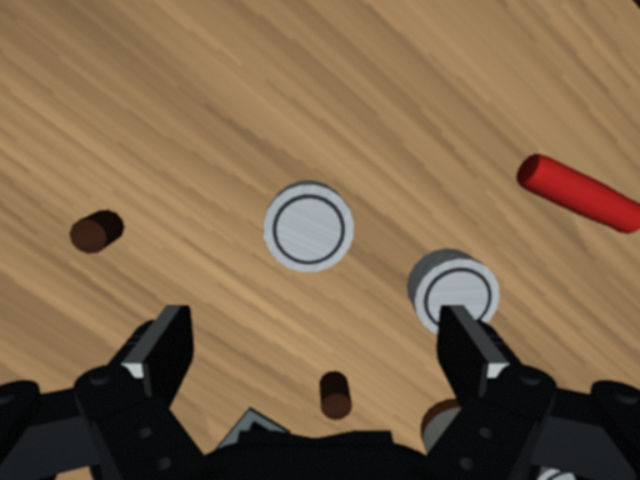

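The wrist view shows the wanted tin at (308,227), measured (0.662,-0.004), centred in the jaws. Its twin is at (454,289), clear of them.

Request:
arm_command(steps="-0.001 -0.001 -0.04 0;0 0 -0.04 0;0 0 -0.035 0;0 0 -0.03 0;0 0 0 0")

```text
time_s: 21.38
ee_pos: [0.6576, -0.0038, -0.0205]
tcp_rot: [[0.035, 0.772, 0.635], [-0.019, 0.636, -0.772], [-0.999, 0.015, 0.037]]
ft_force: [0.7, 0.1, 0.4]
opening: 0.085
```

Request:
arm_command(steps="0.0045 0 -0.005 0;0 0 -0.003 0;0 0 0 0")

```text
time_s: 21.75
ee_pos: [0.6637, -0.0038, -0.0245]
tcp_rot: [[0.04, 0.772, 0.635], [-0.019, 0.636, -0.772], [-0.999, 0.019, 0.041]]
ft_force: [0.6, 0.1, -0.4]
opening: 0.0851
```

Request:
arm_command(steps="-0.001 0 -0.002 0;0 0 -0.001 0;0 0 -0.001 0;0 0 0 0;0 0 0 0", jaw=255)

```text
time_s: 22.38
ee_pos: [0.6636, -0.0033, -0.0253]
tcp_rot: [[0.043, 0.772, 0.635], [-0.018, 0.636, -0.772], [-0.999, 0.021, 0.041]]
ft_force: [-0.1, -0.3, -0.7]
opening: 0.0574
```

Request:
arm_command(steps="0 0 0.04 0;0 0 0.045 0;0 0 0.045 0;0 0 0.01 0;-0.038 -0.0395 0 0;-0.038 -0.0395 0 0;-0.038 -0.0395 0 0;-0.038 -0.0395 0 0;-0.038 -0.0395 0 0;0 0 0 0")

```text
time_s: 23.62
ee_pos: [0.464, -0.2044, 0.1103]
tcp_rot: [[0.034, 0.771, 0.636], [-0.017, 0.637, -0.771], [-0.999, 0.015, 0.035]]
ft_force: [1.0, 0.1, -2.1]
opening: 0.0574
```

Request:
arm_command(steps="0.013 -0.049 0 0;0.013 -0.049 0 0;0.013 -0.049 0 0;0.013 -0.049 -0.02 0;0 0 -0.02 0;0 0 0 0")

```text
time_s: 24.38
ee_pos: [0.5189, -0.4029, 0.0633]
tcp_rot: [[0.031, 0.77, 0.638], [-0.012, 0.638, -0.77], [-0.999, 0.016, 0.029]]
ft_force: [-0.2, 0.6, -1.6]
opening: 0.0578
```

```bash
python3 look.py wrist w9
```

```text
[ 0.5192 -0.4031  0.0645] -50.4
```

View pics/w9.png

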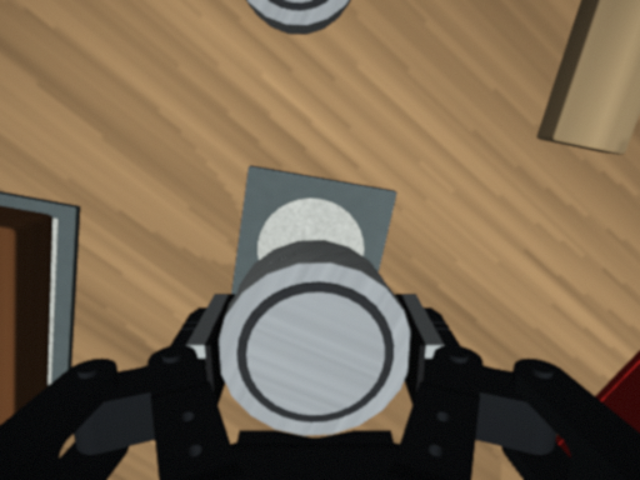

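Run:
```python
from h import *
c=dict(np.load("pics/w9.npz")); P=pts(c); Z=P[:,:,2]
f=c["frame"]; g=f.max(2)
z=np.nanmedian(Z[240:320,210:300]); print("top z",z)
m=(abs(Z-z)<0.008); n,l,s,ce=cv2.connectedComponentsWithStats(m.astype(np.uint8)); 
i=l[280,250]; ct=max(cv2.findContours((l==i).astype(np.uint8),0,1)[0],key=cv2.contourArea).reshape(-1,2); q=ray(c,ct,z)[:,:2]
print("tin",s[i],rect(q))
hsv=cv2.cvtColor(f,cv2.COLOR_RGB2HSV); m=(hsv[:,:,2]>150)&(hsv[:,:,1]<50)&(abs(Z)<0.02)
n,l,s,ce=cv2.connectedComponentsWithStats(m.astype(np.uint8)); i=l[172,248]; print(i,s[i])
ct=max(cv2.findContours((l==i).astype(np.uint8),0,1)[0],key=cv2.contourArea).reshape(-1,2)
ct=ct[ct[:,1]<190]; q=ray(c,ct,0.006)[:,:2]
A=np.c_[2*q,np.ones(len(q))]; x=np.linalg.lstsq(A,(q**2).sum(1),rcond=None)[0]; print("outline",x[:2].round(4),np.sqrt(x[2]+x[0]**2+x[1]**2))
cr=ray(c,np.array([(248,167),(396,190)])*.8,.006)[:,:2]; print(cr)
```

```text
top z 0.11864049444066474
tin [  136   204   232   144 19250] (517.2, -400.8, 73.3, 62.3, -86.1)
1 [ 206  158   85   49 2493]
outline [ 0.5157 -0.4046] 0.02985261145508376
[[ 0.53074893 -0.34909266]
 [ 0.57199394 -0.41899913]]
```

Run:
```python
from h import *
c=dict(np.load("pics/w9.npz"))
print(ray(c,np.array([(315,347),(316,352),(219,345),(411,345),(315,437)])*.8,.1186).round(4))
```

```text
[[ 0.5195 -0.4003  0.1186]
 [ 0.5183 -0.4016  0.1186]
 [ 0.5021 -0.3774  0.1186]
 [ 0.5382 -0.4227  0.1186]
 [ 0.4943 -0.4212  0.1186]]
```

Outline centre is (515.7,-404.6) from the wrist view and (517.3,-402) from the top view. The tin is at about (519,-402), so shift (-3,-2) mm and lower it.

Request:
arm_command(steps="-0.003 -0.002 -0.03 0;0 0 -0.03 0;0 0 -0.017 0;0 0 0 0")

```text
time_s: 24.92
ee_pos: [0.5187, -0.4023, -0.0094]
tcp_rot: [[0.037, 0.767, 0.641], [-0.017, 0.641, -0.767], [-0.999, 0.018, 0.037]]
ft_force: [-1.1, 0.8, -1.2]
opening: 0.0572
```

Request:
arm_command(steps="-0.0025 -0.0025 -0.006 0;-0.001 0 -0.004 0;0 0 -0.001 0")

```text
time_s: 25.3
ee_pos: [0.5162, -0.4055, -0.0179]
tcp_rot: [[0.04, 0.767, 0.641], [-0.019, 0.642, -0.767], [-0.999, 0.019, 0.04]]
ft_force: [-0.1, 0.1, -1.4]
opening: 0.0577
```

Request:
arm_command(steps="0.0005 0.0015 -0.002 0;0 0 -0.001 0")

```text
time_s: 25.55
ee_pos: [0.5169, -0.4045, -0.0196]
tcp_rot: [[0.041, 0.767, 0.641], [-0.02, 0.642, -0.767], [-0.999, 0.018, 0.042]]
ft_force: [-6.3, 4.2, 14.1]
opening: 0.0576
```

Request:
arm_command(steps="0 0 0 0;0 0 0 0;0 0 0 0;0 0 0.03 0;0 0 0.04 0;0 0 0.045 0;-0.02 0.0625 0.03 0;-0.02 0.0625 0 0;-0.02 0.0625 0 0;-0.02 0.0625 0 0", jaw=0)

```text
time_s: 26.8
ee_pos: [0.4405, -0.1691, 0.1244]
tcp_rot: [[0.042, 0.77, 0.637], [-0.019, 0.638, -0.77], [-0.999, 0.02, 0.041]]
ft_force: [0.5, 1.0, 0.1]
opening: 0.0857
```

Request:
arm_command(steps="0 0.0625 0.03 0;0 0.0625 0 0;0 0.0625 0 0;0 0.0625 0 0;0 0 0 0")

```text
time_s: 27.42
ee_pos: [0.4377, 0.0789, 0.153]
tcp_rot: [[0.047, 0.767, 0.639], [-0.018, 0.641, -0.768], [-0.999, 0.024, 0.044]]
ft_force: [1.3, -0.3, 0.5]
opening: 0.085
```

```bash
python3 chk.py t9; python3 look.py scene s9
```

```text
[282 167] 0.0199 [817.9 268.7  56.8  30.8 -88.5]
[318 177] 0.0207 [796.1 170.9 132.5  41.4  81.9]
[470 181] 0.024 [ 797.9 -136.7   91.7   23.9  -74.2]
[208 205] 0.0296 [730.  418.2  60.2  48.6 -17.1]
[617 231] 0.0204 [ 700.4 -448.3  108.4   39.4   28.3]
[460 231] 0.0288 [ 688.8 -114.6   60.3   56.1    1.2]
[551 264] 0.0282 [ 622.4 -308.1   59.4   56.4  -88.5]
[499 278] 0.0558 [ 591.9 -198.5   55.7   41.5   41. ]
[354 283] 0.0295 [571.4 104.4  21.   20.9  46.5]
[454 286] 0.0301 [ 570.4 -104.3   23.8   20.   -32.3]
[197 320] 0.0434 [ 4.840e+02  4.261e+02  9.060e+01  6.300e+01 -4.000e-01]
[596 316] 0.0347 [ 515.5 -400.3   61.8   55.4  -88.5]
[444 350] 0.0455 [437.1 -87.5 134.9  25.6   1.3]
[542 381] 0.0407 [ 378.1 -289.   129.2   53.3   27.9]
[0.4379 0.0772 0.153 ] -50.3
[0.4381 0.0758 0.153 ] -50.4
```

View pics/t9.png

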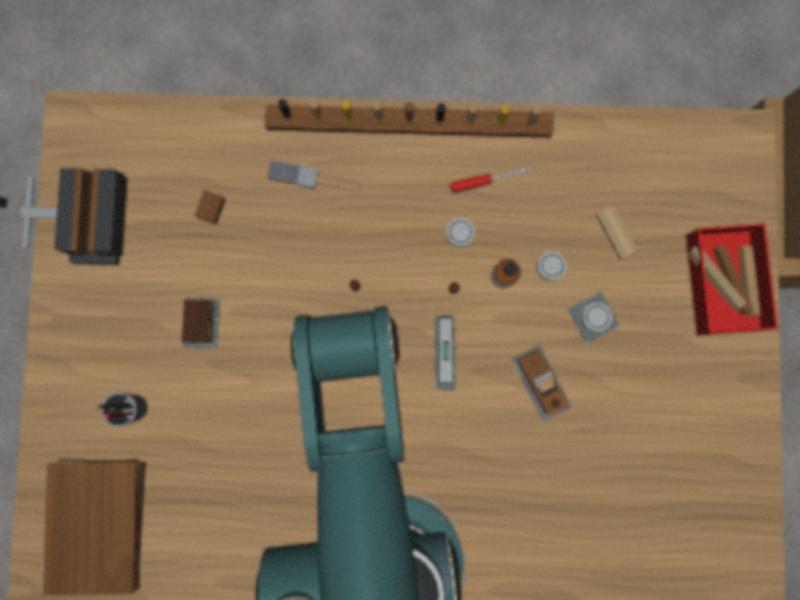

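View pics/s9.png

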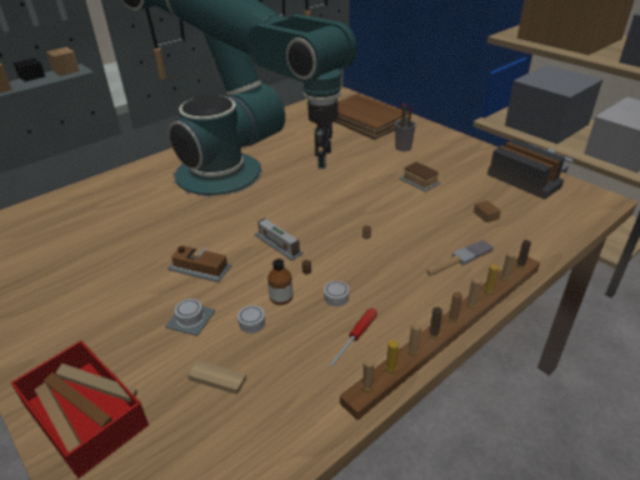

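The top view shows every tool on its board: block (198,322), level (445,352), plane (542,382), tin (597,317). The bottle at (507,271) hasn't moved, and the scene view shows everything upright with the gripper clear. Hand in.

```bash
python3 -c "
from cell import manip
print(manip.sign_off())"
```

```text
the job is handed in; nothing more can be done
None
```

I put the sanding block, plane, level and the leftmost tin on their own boards and handed the job in at about 27.5 s. No verdict was reported.

**First grasp:** My first grasp closed above the block without moving it. Both cameras showed the fingertips really end about 40 mm short of where the stated tool length puts them. I descended that much further on every grasp after that, and all four held.

**Last check, top camera (mm):**

| Tool | Measured | Board |
|---|---|---|
| Block | (484, 426) | (483, 430) |
| Plane | (378, -289) | (375.5, -293) |
| Level | (437, -88) | (435, -88) |
| Tin | (515.5, -400) | (517, -402) |

- **Positions:** All four are within about 5 mm of their board centres, against the 12 mm allowed. The offsets in y lean towards the camera, so part of them is probably the visible side faces.
- **Angles:** Block, plane and level lie within about 1° of their outlines.
- **Stain bottle:** It appears at the same image position as at the start.
- **Disagreement:** The wrist and top views differed by up to 3 mm on the centre of the tin's outline, so I placed the tin between the two.
- **Gripper tilt:** The gripper drifted to about 2.5° of tilt over the job. In the last pictures the tools look upright on their boards.

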